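Load the craft-tool washer and set its wash ring

ROBOT

A 7-joint arm with a two-finger parallel gripper is mounted at the origin on the work surface. World frame = base frame: x ahead of the robot, y to its left, z up, the work surface at z = 0. Lengths are in m, angles in rad, forces in N, time in s.
With the tool pointing down it reaches from about 0.425 to 0.925 m from the base axis. Payload 6.8 kg.
Tool frame: the origin (TCP) lies on the centre line of the jaws, within the pads' length; the fingertips stand 14 mm ahead of it and the grasp point (between the pads) lies 5 mm behind it (r.tips_ahead is the distance from the TCP to the fingertips, in m); z points along the fingers, y is the line along which they close (so a half turn about z gives the same grasp; the last joint's range is limited). The gripper opens to 88 mm and grips with 3 to 60 N. Pads are 20 mm wide; open, the fingers measure 115 mm over their backs; the gripper's body (75 mm by 178 mm) begins 61 mm behind the grasp point.
Start: joints at [1.195, 0.477, 0.022, 1.555, -0.011, 1.109, -0.083], TCP at [0.179, -0.651, 0.237] pointing down, gripper open.
Joint ranges: [-2.96, 2.96], [-0.34, 2.1], [-1.41, 1.46], [0.24, 2.44], [-1.37, 4.51], [0.17, 1.92], [-2.96, 2.96]. Speed limits (rad/s): [2.39, 2.39, 3.14, 3.14, 3.14, 3.14, 3.14].

INTERFACE

Orientations are given as a rotation vector (axis times angle).
In Python, from station import r gives the robot as it stands.
- The arm moves only by the tool step_hand, called after "Emit:" as a command line: name --argument value ..., lists and objects as JSON in quotes. Schema: {"type":"object","properties":{"moves":{"type":"object","properties":{"deltas":{"type":"array","items":{"type":"array","items":{"type":"number"},"minItems":6,"maxItems":6},"minItems":1,"maxItems":10}},"additionalProperties":false,"required":["deltas"]},"finger_gap":{"type":"number"},"grip_n":{"type":"number"},"only":{"type":"string"},"quiet":{"type":"boolean"},"lines":{"type":"string"}},"required":["moves"],"additionalProperties":false}. moves is an object whose key "deltas" holds a list of rows, 1 to 10 of them, each of 6 numbers: dx, dy, dz in m, then a rotation vector rx, ry, rz in rad; each row shifts and turns the commanded pose from where the row before left it, along the tool's axes as they then stand; what a row does not reach is not made up. A row lasts 1/10 s, in which the tool goes at most 0.05 m and 0.15 rad, less where a joint would pass 70% of its speed; a pose out of reach is approached as far as the arm can. finger_gap is the opening from 0.0 (shut) to 1.0 (fully open), set as the call begins (left out keeps the last). The fingers move at their own pace and stop on an object; grip_n is the grip in N (left out, the last holds). Time passes only in rows, so rows that do not move let the fingers close. The tool returns the time, the measured TCP pose, the force, the opening and the grip force at its end. only (a regular expression) keeps the lines of the reply that match it, lines (a string "A,B") keeps lines A to B, and quiet returns only ok. Input that does not fit is refused with a message, and nothing moves.
- r.sense(): the state, without advancing time (a new reading comes with each control period).
- r.camera(name): name is "scene" or "top"; returns a dict with "pixels" (480x640x3 uint8, red, green, blue), "fx", "fy", "cx", "cy" (pixels), "distortion" ([k1, k2, p1, p2, k3] as OpenCV has them; the pictures are not rectified), "T" (4x4, takes a point from camera to world coordinates). Camera axes: x right, y up, looking along -z (the intrinsics and any distortion apply to the point x, -y, -z); pixel columns grow to the right and rows downward; lengths in m; the calibration is good to about 2 mm. A picture is of the moment at which its call begins. There is no depth.
- r.close_job(): hands the job in; it is judged then, once.
The state is a dict: "time": time; "qpos": joint angles; "dq": joint speeds; "effort": joint torques, N m; "position": TCP position; "orientation": TCP orientation; "contact_force": force on the tool from outside, world axes, zero at the start; "moment": the same for the moment, N m; "opening": opening from 0.0 (shut) to 1.0 (fully open); "grasp_force": force on a finger pad.
Only numpy, scipy, OpenCV 4.12 (cv2) and the standard library are available. Lean on these libraries where they do the work, as an engineer would, in place of code of your own. Each camera call takes 0.05 s, during which the arm holds its last target. There are 200 camera calls.

TASK

Wash up after the dyeing class: first turn the washer's control ring back to off (the round dot). With the ring left at off, put every used tool lying on the table into the washer's basin, then turn the ring to the middle mark (the single bar) and let go. Do not disturb the dye bottles standing beyond.

Things in the scene. Friction and masses are not known exactly. Their poses are not given: they have to be found in the camera images.
- basin (a point): Centre of the inner floor of the fixed washer's open steel basin, 26 mm above the table; axes are the washer's (z up). Basin inside: 250 mm (x) by 220 mm (y), 74 mm deep; walls 10 mm, rim 100 mm above the table. On its +y side a white control deck, 50 mm high, 200 mm in x, reaches to y = 272 mm.
- ring_axis (a point): Point on the control ring's vertical axis, 190 mm from the basin centre along the washer's +y, 63 mm above the table (ring mid-height); axes the washer's. Aluminium ring, knurled: 64 mm diameter, 50 to 76 mm above the table, around a fixed dark barrel of 44 mm diameter whose top is 95 mm above the table. The basin wall is 68 mm from the axis.
- fin (a point): Outer end of the ring's pointer fin (9 mm thick, 22 mm high, reaching 54 mm from the axis, black line on top); turns with the ring. At joint value 0 it points 0.5 rad counterclockwise (from above) from the washer's +x. Marks on the deck just beyond its sweep: round dot (off), single bar (middle), double bar.
- ring (a joint): Angle of the control ring, rad, growing counterclockwise seen from above. Spring clicks at 0 = round dot (off), 0.6 = single bar (middle mark), 1.2 = double bar; hard stops at -0.03 and 1.23. Released between clicks it snaps to a near one; 0.1 to 0.2 N m carries it over. Grip it across its diameter from above or push the fin.
- bottle: Empty dye squeeze bottle lying on its side: clear square body 72 x 40 x 40 mm with white cap and nozzle to +x, 110 mm long in all. Origin under its middle; body spans x = -55 to 17 mm; x along the length. 50 g (all masses are rough).
- brayer: Ink roller: round wooden handle, 26 mm in diameter, along x from -55 to 11 mm, its axis 15 mm above the table; black rubber roller, 30 mm in diameter and 58 mm wide (along y), at x = 40 mm. Origin on the underside, in the middle of the length of 110 mm. 120 g.
- stamp: Wooden printing block: base 90 x 60 x 16 mm (x, y, z) with a bar handle 64 x 20 mm, 30 mm high, along x on top; 46 mm high in all. Origin under its centre. 110 g.
- scoop: White measuring scoop: cup 48 mm in diameter at the rim, 40 mm high, its axis at x = 22 mm; flat handle 16 mm wide and 6 mm thick at 36 mm height, reaching to x = -55 mm. Origin on the underside, 22 mm from the cup's axis. 50 g.
- funnel: White plastic funnel standing mouth down: mouth 68 mm in diameter, cone 34 mm high, stem 20 mm in diameter from 34 to 64 mm height. Origin at the centre of the mouth, z along the stem. 50 g.
- scraper: Scraper lying flat: wooden handle 80 x 24 x 22 mm along x (x = -55 to 25 mm), steel blade 32 x 70 x 10 mm at x = 23 to 55 mm. Origin on the underside in the middle of the length. 100 g.
- dye_a: Full dye bottle, blue, standing, 54 mm in diameter and 165 mm high; bystander. Origin under its centre.
- dye_b: Full dye bottle, yellow, standing, 54 mm in diameter and 165 mm high; bystander. Origin under its centre.

How it is judged:
By the outcome, as a careful person would: the job done as asked, in the order asked, and still so for the second after the job is handed in, with the robot touching nothing.
Of bottle, brayer, stamp, scoop, funnel, scraper only 4 to 6 are there at a start; the rules pass over those that are not, and their reading is None.
At some moment in a run one of bottle, brayer, stamp, scoop, funnel, scraper may be knocked a few centimetres aside while the robot is not near it.
Once in a run the grip may slacken for a moment while it holds something.
It also fails if it takes over 210 s, if anything falls off the work surface, if the arm or the gripper's body presses on something with over 40 N, if the wrist force passes 120 N, or if a joint passes its speed limit or range.

## Working session

There is one attempt and no reset: what is moved stays moved. The work goes in short steps, Python scripts to look and compute and a tool call to move; the robot and the scene stay as the last step left them, time stands still between calls to the robot, and variables do not carry over. Pictures are saved under pics/ and viewed, at most 14 in all, crops included, and the job is handed in when it is done.

```bash
ls; mkdir -p pics
```

Run:
```python
from station import r
import cv2,numpy as np
for n in("scene","top"):
    c=r.camera(n); cv2.imwrite(f"pics/{n}0.png",c["pixels"][:,:,::-1]); print(n,c["fx"],c["fy"],c["cx"],c["cy"],c["distortion"],np.round(c["T"],3).tolist())
s=r.sense(); print({k:np.round(v,3) for k,v in s.items()})
```

```text
pics
station.py
scene 440.1354258885517 440.1354258885517 319.4387899920038 238.43301758368577 [-0.08741774  0.          0.          0.          0.        ] [[-0.624, -0.582, 0.521, 1.115], [0.781, -0.455, 0.427, 0.455], [-0.011, 0.673, 0.739, 0.798], [0.0, 0.0, 0.0, 1.0]]
top 473.21601007334993 473.21601007334993 326.17188212950964 239.8612761304984 [0.04017171 0.         0.         0.         0.        ] [[-0.027, 0.991, -0.13, 0.458], [-1.0, -0.025, 0.018, 0.03], [0.015, 0.13, 0.991, 1.079], [0.0, 0.0, 0.0, 1.0]]
{'time': np.float64(0.1), 'qpos': array([ 1.195,  0.478,  0.022,  1.556, -0.012,  1.109, -0.083]), 'dq': array([-0.001, -0.002,  0.002, -0.003, -0.   ,  0.001, -0.   ]), 'effort': array([ 5.0000e-03, -5.8408e+01,  1.5410e+00, -2.7331e+01, -5.4000e-02,
        1.3000e-02,  0.0000e+00]), 'position': array([ 0.178, -0.65 ,  0.236]), 'orientation': array([-3.112, -0.419,  0.   ]), 'contact_force': array([ 0.249, -0.275, -0.182]), 'moment': array([ 0.022, -0.   ,  0.017]), 'grasp_force': np.float64(0.0), 'opening': np.float64(1.0)}
```

View pics/scene0.png

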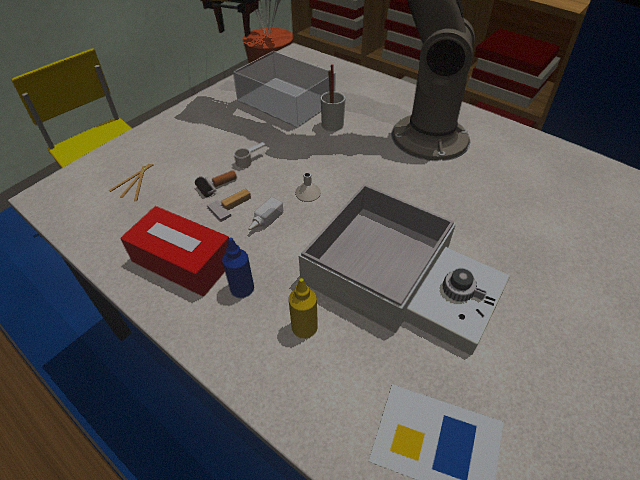

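View pics/top0.png

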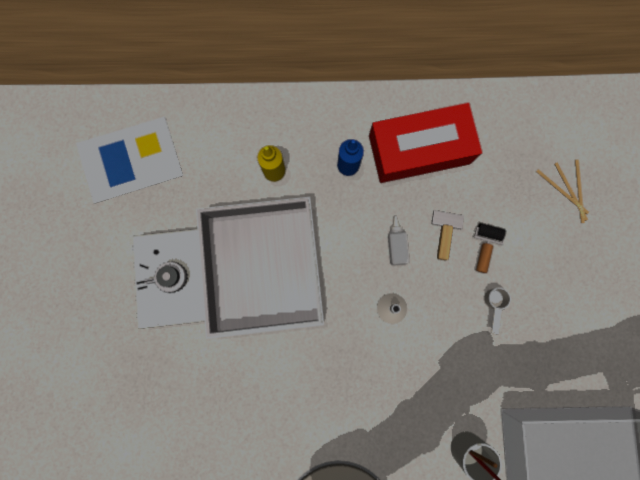

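The scene view shows the ring fin (490,295) at the double bar. The tools present are bottle, scraper, brayer, scoop and funnel; there is no stamp. In the top view: bottle (399,243), scraper (447,235), brayer (488,248), scoop (497,310), funnel (393,308), ring (168,276), and basin corners about (203,210)–(324,328).

Create h.py:
```python
from station import r
import cv2,numpy as np
from scipy.spatial.transform import Rotation as R
def cam(n="top",tag=None):
    c=r.camera(n)
    if tag: cv2.imwrite(f"pics/{tag}.png",c["pixels"][:,:,::-1])
    return c
def crop(c,x0,y0,x1,y1,k,tag):
    im=cv2.resize(c["pixels"][y0:y1,x0:x1,::-1],None,fx=k,fy=k,interpolation=cv2.INTER_CUBIC)
    for x in range((x0+19)//20*20,x1,20): cv2.putText(im,str(x),((x-x0)*k,10),0,.35,(0,0,255)); cv2.line(im,((x-x0)*k,12),((x-x0)*k,18),(0,0,255))
    for y in range((y0+19)//20*20,y1,20): cv2.putText(im,str(y),(0,(y-y0)*k+4),0,.35,(0,0,255)); cv2.line(im,(24,(y-y0)*k),(30,(y-y0)*k),(0,0,255))
    cv2.imwrite(f"pics/{tag}.png",im)
def K(c): return np.array([[c["fx"],0,c["cx"]],[0,c["fy"],c["cy"]],[0,0,1]])
def p2w(c,px,z):
    u=cv2.undistortPoints(np.array(px,float).reshape(-1,1,2),K(c),np.array(c["distortion"]))[:,0]
    T=np.array(c["T"]); d=np.c_[u[:,0],-u[:,1],-np.ones(len(u))]@T[:3,:3].T
    o=T[:3,3]; return o+d*((z-o[2])/d[:,2])[:,None]
def w2p(c,P):
    T=np.array(c["T"]); q=(np.atleast_2d(P)-T[:3,3])@T[:3,:3]
    return cv2.projectPoints(q*[1,-1,-1],np.zeros(3),np.zeros(3),K(c),np.array(c["distortion"]))[0][:,0]
def go(target,yaw=None):
    """remaining shift in tool axes to a TCP target; yaw = world angle of tool y axis line"""
    s=r.sense(); M=R.from_rotvec(s["orientation"]); m=M.as_matrix()
    print("t %.1f pos"%s["time"],np.round(s["position"],3),"tooly yaw %.3f"%np.arctan2(m[1,1],m[0,1]),"tilt z",np.round(m[:,2],3),"q7 %.2f"%s["qpos"][6],"open %.2f gf %.1f"%(s["opening"],s["grasp_force"]))
    print("shift tool:",np.round(M.inv().apply(np.array(target)-s["position"]),3))
    if yaw is not None:
        x=np.array([-np.sin(yaw),np.cos(yaw),0]); y=np.array([np.cos(yaw),np.sin(yaw),0]); z=np.array([0,0,-1.])
        x=np.cross(y,z)
        for f in(1,-1): print(" rotvec",np.round((M.inv()*R.from_matrix(np.c_[f*x,f*y,z])).as_rotvec(),3))
        print(" yaw shift is after-rotation:",[np.round(np.c_[f*x,f*y,z].T@(np.array(target)-s["position"]),3).tolist() for f in(1,-1)])
```

Run:
```python
from h import *
c=cam(); crop(c,375,190,525,345,5//1 if 0 else 3,"tools"); crop(c,125,190,335,340,3,"wash")
a=cv2.imread("pics/tools.png");b=cv2.imread("pics/wash.png")
```

```text
(no output)
```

View pics/tools.png

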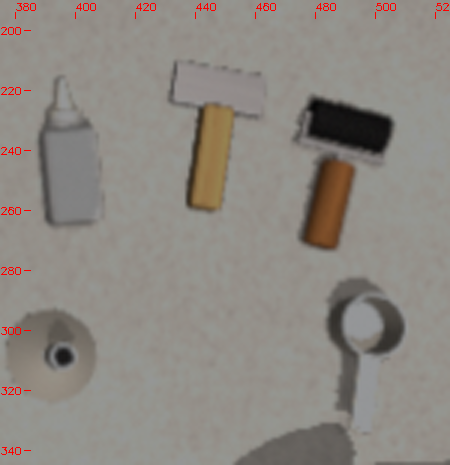

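View pics/wash.png

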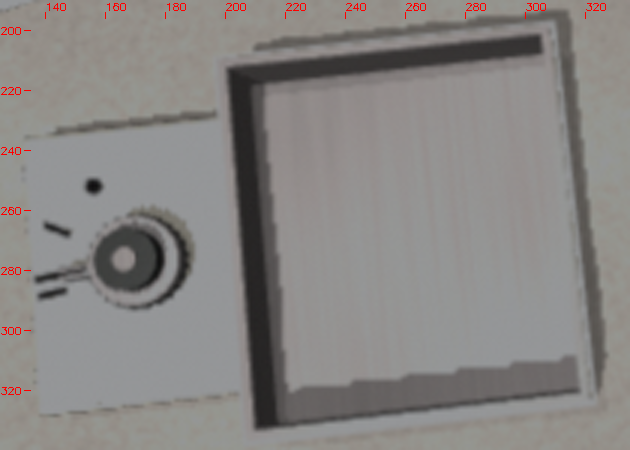

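Run:
```python
from h import *
c=cam()
W=lambda pts,z: p2w(c,[(125+a/3,190+b/3) for a,b in pts],z)
T=lambda pts,z: p2w(c,[(375+a/3,190+b/3) for a,b in pts],z)
o=W([(218,65),(555,25),(598,402),(250,440)],.1); print("rim",o.round(3).tolist(),"ctr",o.mean(0).round(4), "sides",[round(np.linalg.norm(o[i]-o[i-1]),3) for i in range(4)])
# washer +y: from right corners to left corners
v=(o[0]+o[3]-o[1]-o[2]); yy=np.arctan2(v[1],v[0]); u=(o[0]+o[1]-o[2]-o[3]); yx=np.arctan2(u[1],u[0]); print("yaw from y",yy-np.pi/2,"from x",yx)
d=W([(22,137),(40,415)],.05); print("deck far corners",d.round(3).tolist(),np.linalg.norm(d[0]-d[1]), "yaw",np.arctan2(*(d[0]-d[1])[[1,0]]))
print("barrel top",W([(123,259)],.095).round(3),"marks",W([(93,186),(57,229),(52,293)],.05).round(3).tolist(),"fin line",W([(58,275),(88,268)],.074).round(3).tolist())
print("bottle tip,rear",T([(62,76)],.02).round(3),T([(48,225),(103,222)],.02).round(3).tolist(),"body top front",T([(43,127),(97,124)],.04).round(3).tolist())
print("scraper end",T([(190,207),(216,211)],.022).round(3).tolist(),"blade",T([(177,62),(267,75),(262,117),(170,102)],.01).round(3).tolist(), T([(203,105),(232,109)],.022).round(3).tolist())
print("brayer hend",T([(305,244),(335,249)],.015).round(3).tolist(),"hfront",T([(325,158),(354,164)],.015).round(3).tolist(),"roller",T([(312,98),(392,118),(385,152),(303,138)],.015).round(3).tolist())
print("scoop cup",T([(366,325),(328,325),(405,325),(366,292),(366,355)],.04).round(3).tolist(),"hend",T([(352,430),(370,432)],.038).round(3).tolist())
print("funnel stem",T([(62,356)],.064).round(3),"mouth",T([(51,356)],.0).round(3))
print("dye tops")
```

```text
rim [[0.653, 0.278, 0.1], [0.676, 0.044, 0.1], [0.414, 0.02, 0.1], [0.396, 0.255, 0.1]] ctr [0.5346 0.1493 0.1   ] sides [np.float64(0.258), np.float64(0.236), np.float64(0.263), np.float64(0.235)]
yaw from y 0.08753889085651223 from x 0.09029184756210881
deck far corners [[0.613, 0.431, 0.05], [0.415, 0.413, 0.05]] 0.19903302101823392 yaw 0.0906838212926163
barrel top [[0.52  0.343 0.095]] marks [[0.576, 0.38, 0.05], [0.546, 0.404, 0.05], [0.5, 0.407, 0.05]] fin line [[0.511, 0.394, 0.074], [0.516, 0.374, 0.074]]
bottle tip,rear [[ 0.649 -0.149  0.02 ]] [[0.537, -0.134, 0.02], [0.538, -0.175, 0.02]] body top front [[0.608, -0.13, 0.04], [0.609, -0.17, 0.04]]
scraper end [[0.547, -0.24, 0.022], [0.544, -0.259, 0.022]] blade [[0.66, -0.24, 0.01], [0.648, -0.308, 0.01], [0.616, -0.302, 0.01], [0.629, -0.233, 0.01]] [[0.624, -0.254, 0.022], [0.621, -0.276, 0.022]]
brayer hend [[0.518, -0.326, 0.015], [0.514, -0.348, 0.015]] hfront [[0.582, -0.346, 0.015], [0.577, -0.367, 0.015]] roller [[0.629, -0.339, 0.015], [0.612, -0.399, 0.015], [0.586, -0.391, 0.015], [0.598, -0.33, 0.015]]
scoop cup [[0.457, -0.358, 0.04], [0.457, -0.33, 0.04], [0.456, -0.386, 0.04], [0.48, -0.36, 0.04], [0.435, -0.356, 0.04]] hend [[0.382, -0.343, 0.038], [0.38, -0.355, 0.038]]
funnel stem [[ 0.44  -0.132  0.064]] mouth [[ 0.439 -0.134  0.   ]]
dye tops
```

Emit:
step_hand --moves '{"deltas":[[0, 0, 0, 0, 0, 0.133], [0, 0, 0, 0, 0, 0.134], [0.037, -0.03, 0, 0, 0, 0], [0.037, -0.03, 0, 0, 0, 0], [0.037, -0.03, 0, 0, 0, 0], [0.037, -0.03, 0, 0, 0, 0], [0.037, -0.03, 0, 0, 0, 0], [0.037, -0.03, 0, 0, 0, 0], [0.037, -0.03, 0, 0, 0, 0], [0.037, -0.03, 0, 0, 0, 0]]}' --finger_gap 1

```text
time: 1.2
position: [0.4756, -0.4093, 0.2367]
orientation: [3.142, 0.001, -0.0]
contact_force: [0.8, -0.7, -0.5]
opening: 1.0
grasp_force: 0.0
```

Emit:
step_hand --moves '{"deltas":[[0.025, -0.03, 0, 0, 0, 0], [0.025, -0.03, 0, 0, 0, 0], [0, -0.045, 0, 0, 0, 0], [0, -0.045, 0, 0, 0, 0], [0, -0.045, 0, 0, 0, 0], [0, -0.045, 0, 0, 0, 0], [0, -0.045, 0, 0, 0, 0], [0, -0.045, 0, 0, 0, 0], [0, -0.045, 0, 0, 0, 0], [0, -0.045, 0, 0, 0, 0]]}'

```text
time: 2.2
position: [0.5237, 0.011, 0.2368]
orientation: [3.141, 0.001, 0.0]
contact_force: [0.5, -0.8, 0.5]
opening: 0.999
grasp_force: 0.0
```

Run:
```python
from h import *
go((.519,.340,.20),.22)
```

```text
t 2.2 pos [0.524 0.011 0.237] tooly yaw -1.570 tilt z [ 0. -0. -1.] q7 -1.77 open 1.00 gf 0.0
shift tool: [-0.005 -0.329  0.037]
 rotvec [ 0.   -0.   -1.79]
 rotvec [-0.    -0.     1.351]
 yaw shift is after-rotation: [[0.322, 0.067, 0.037], [-0.322, -0.067, 0.037]]
```

Emit:
step_hand --moves '{"deltas":[[-0.005, -0.047, 0, 0, 0, 0], [0, -0.047, 0, 0, 0, 0], [0, -0.047, 0, 0, 0, 0], [0, -0.047, 0, 0, 0, 0], [0, -0.047, 0, 0, 0, 0], [0, -0.047, 0, 0, 0, 0], [0, -0.047, 0, 0, 0, 0], [0, 0, 0, 0, 0, -0.149], [0, 0, 0, 0, 0, -0.149], [0, 0, 0, 0, 0, -0.149]]}'

```text
time: 3.2
position: [0.5185, 0.3388, 0.2362]
orientation: [3.06, 0.708, -0.001]
contact_force: [0.5, 0.2, -0.5]
opening: 0.999
grasp_force: 0.0
```

Emit:
step_hand --moves '{"deltas":[[0, 0, 0, 0, 0, -0.149], [0, 0, 0, 0, 0, -0.149], [0, 0, 0, 0, 0, -0.149], [0, 0, 0, 0, 0, -0.149], [0, 0, 0, 0, 0, -0.149], [0, 0, 0, 0, 0, -0.149], [0, 0, 0, 0, 0, -0.149], [0, 0, 0, 0, 0, -0.149], [0, 0, 0, 0, 0, -0.149], [0, 0, 0, 0, 0, 0]]}'

```text
time: 4.2
position: [0.5189, 0.338, 0.2363]
orientation: [-1.965, -2.45, 0.001]
contact_force: [0.8, 0.5, 0.4]
opening: 1.0
grasp_force: 0.0
```

Run:
```python
from h import *
c=cam(); crop(c,100,180,300,330,4,"hover"); 
print(w2p(c,[r.sense()["position"]]))
go((.519,.340,.065),.22)
```

```text
[[143.02290655 272.58704999]]
t 4.2 pos [0.519 0.338 0.236] tooly yaw 0.214 tilt z [-0.001 -0.    -1.   ] q7 -0.75 open 1.00 gf 0.0
shift tool: [0.002 0.001 0.171]
 rotvec [-0.001 -0.    -0.006]
 rotvec [-0.000e+00  1.000e-03  3.136e+00]
 yaw shift is after-rotation: [[0.002, 0.001, 0.171], [-0.002, -0.001, 0.171]]
```

View pics/hover.png

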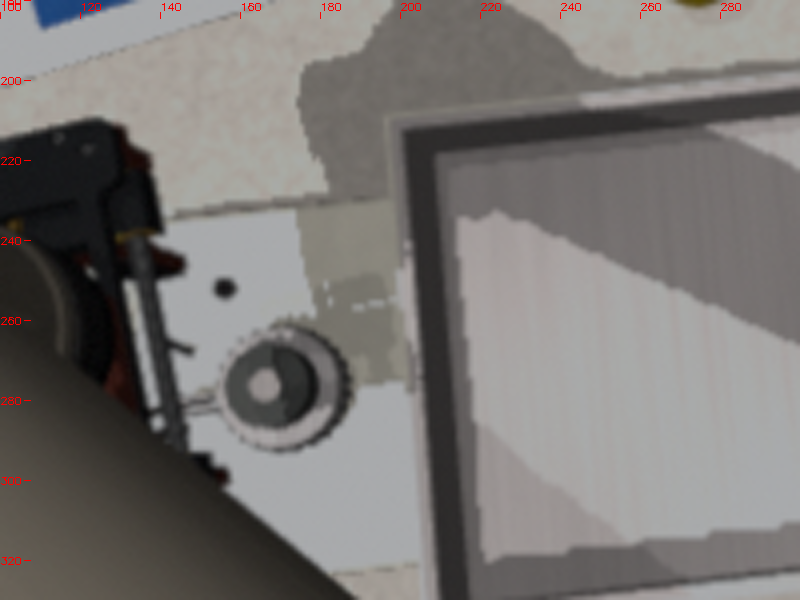

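Run:
```python
from h import *
c=cam(); print(p2w(c,[(166.2,276.2)],.095),p2w(c,[(170,276.7),(171,276.7)],.07))
```

```text
[[0.52027416 0.34266637 0.095     ]] [[0.52056842 0.34269142 0.07      ]
 [0.52050919 0.34061082 0.07      ]]
```

Emit:
step_hand --moves '{"deltas":[[0.002, 0.001, 0.04, 0, 0, 0], [0, 0, 0.04, 0, 0, 0], [0, 0, 0.03, 0, 0, 0], [0, 0, 0.02, 0, 0, 0], [0, 0, 0.02, 0, 0, 0], [0, 0, 0.017, 0, 0, 0], [0, 0, 0, 0, 0, 0]]}' --finger_gap 1

```text
time: 5.0
position: [0.5183, 0.3394, 0.0674]
orientation: [-1.968, -2.448, 0.006]
contact_force: [-0.7, -0.3, -0.3]
opening: 0.998
grasp_force: 0.0
```

Emit:
step_hand --moves '{"deltas":[[0, 0, 0, 0, 0, 0], [0, 0, 0, 0, 0, 0], [0, 0, 0, 0, 0, 0], [0, 0, 0, 0, 0, 0], [0, 0, 0, 0, 0, 0]]}' --finger_gap 0.5 --grip_n 25

```text
time: 5.5
position: [0.5214, 0.3413, 0.0709]
orientation: [1.967, 2.448, 0.007]
contact_force: [4.4, 1.7, -0.7]
opening: 0.723
grasp_force: 25.0
```

Emit:
step_hand --moves '{"deltas":[[0, 0, 0, 0, 0, 0.12], [0, 0, 0, 0, 0, 0.12], [0, 0, 0, 0, 0, 0.12], [0, 0, 0, 0, 0, 0.12], [0, 0, 0, 0, 0, 0.12], [0, 0, 0, 0, 0, 0.12], [0, 0, 0, 0, 0, 0.12], [0, 0, 0, 0, 0, 0.12], [0, 0, 0, 0, 0, 0.12], [0, 0, 0, 0, 0, 0.12]]}'

```text
time: 6.5
position: [0.5204, 0.3416, 0.0709]
orientation: [-3.007, -0.905, -0.005]
contact_force: [-4.0, -3.4, 5.6]
opening: 0.724
grasp_force: 25.0
```

Emit:
step_hand --moves '{"deltas":[[0, 0, 0, 0, 0, 0], [0, 0, 0, 0, 0, 0]]}'

```text
time: 6.7
position: [0.5202, 0.3415, 0.0709]
orientation: [-3.004, -0.916, -0.004]
contact_force: [1.4, 1.4, 5.5]
opening: 0.725
grasp_force: 25.0
```

Run:
```python
from h import *
go((.521,.341,.069),-.98); print(r.sense()["moment"])
```

```text
t 6.7 pos [0.52  0.342 0.071] tooly yaw -0.979 tilt z [ 0.002  0.002 -1.   ] q7 -1.89 open 0.72 gf 25.0
shift tool: [0.    0.001 0.002]
 rotvec [-0.    -0.003  0.001]
 rotvec [ 0.004 -0.    -3.141]
 yaw shift is after-rotation: [[0.0, 0.001, 0.002], [-0.0, -0.001, 0.002]]
[ 0.5002738  -0.15984217  0.1892927 ]
```

Release, lift, turn back to world-aligned (rz +0.592), move clear over the basin, and look.

Emit:
step_hand --moves '{"deltas":[[0, 0, 0, 0, 0, 0], [0, 0, 0, 0, 0, 0], [0, 0, 0, 0, 0, 0], [0, 0, 0, 0, 0, 0], [0, 0, 0, 0, 0, 0]]}' --finger_gap 1

```text
time: 7.2
position: [0.5192, 0.3402, 0.0694]
orientation: [3.006, 0.912, -0.001]
contact_force: [0.0, -0.4, 0.9]
opening: 0.997
grasp_force: 0.0
```

Emit:
step_hand --moves '{"deltas":[[0, 0, -0.03, 0, 0, 0], [0, 0, -0.045, 0, 0, 0], [0, 0, -0.045, 0, 0, 0], [0, 0, -0.045, 0, 0, 0], [0, 0, 0, 0, 0, 0.148], [0, 0, 0, 0, 0, 0.148], [0, 0, 0, 0, 0, 0.148], [0, 0, 0, 0, 0, 0.148], [0, 0.048, 0, 0, 0, 0], [0, 0.048, 0, 0, 0, 0]]}'

```text
time: 8.2
position: [0.5183, 0.2449, 0.2343]
orientation: [-3.141, -0.001, 0.001]
contact_force: [1.4, -0.6, -0.5]
opening: 0.999
grasp_force: 0.0
```

Emit:
step_hand --moves '{"deltas":[[0, 0.048, 0, 0, 0, 0], [0, 0.048, 0, 0, 0, 0], [0, 0.048, 0, 0, 0, 0], [0, 0.048, 0, 0, 0, 0], [0, 0.048, 0, 0, 0, 0], [0, 0.048, 0, 0, 0, 0], [0, 0.048, 0, 0, 0, 0], [0, 0.048, 0, 0, 0, 0]]}'

```text
time: 9.0
position: [0.5174, -0.1414, 0.2348]
orientation: [3.142, -0.005, 0.0]
contact_force: [1.0, 0.1, 0.0]
opening: 1.002
grasp_force: 0.0
```

Run:
```python
from h import *
c=cam("top"); crop(c,125,215,265,330,5,"ring1"); cam("top","top1")
go((.574,-.152,.1),None)
```

```text
t 9.1 pos [ 0.516 -0.147  0.235] tooly yaw -1.585 tilt z [-0.    -0.003 -1.   ] q7 -1.45 open 1.00 gf 0.0
shift tool: [0.058 0.003 0.135]
```

View pics/top1.png

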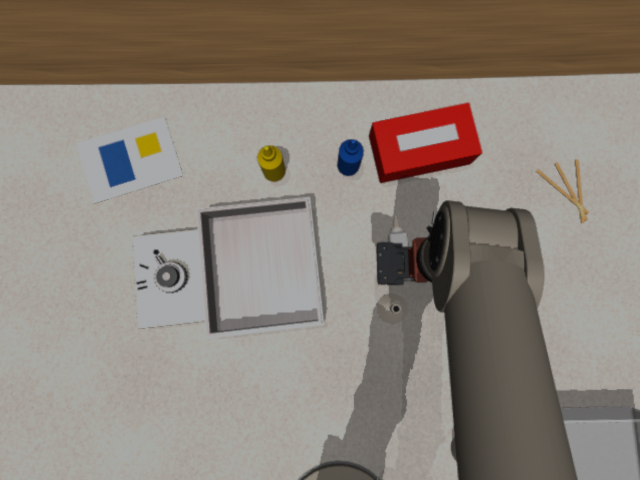

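The top view shows the fin at (156,252), on the round dot, so the ring is off. The gripper is above the bottle, so I'll pick the bottle first.

Emit:
step_hand --moves '{"deltas":[[0.03, 0.003, 0.03, 0, 0, -0.03], [0.029, 0.002, 0.04, 0, 0, -0.03], [0, 0, 0.04, 0, 0, 0], [0, 0, 0.04, 0, 0, 0], [0, 0, 0.03, 0, 0, 0], [0, 0, 0.02, 0, 0, 0], [0, 0, 0.015, 0, 0, 0], [0, 0, 0, 0, 0, 0]]}' --finger_gap 1

```text
time: 9.9
position: [0.5756, -0.1431, 0.0178]
orientation: [-3.139, -0.09, 0.005]
contact_force: [0.0, 0.3, -0.4]
opening: 1.002
grasp_force: 0.0
```

Run:
```python
from h import *
go((.575,-.152,.020),None)
```

```text
t 9.9 pos [ 0.576 -0.143  0.018] tooly yaw -1.513 tilt z [-0.003  0.001 -1.   ] q7 -1.43 open 1.00 gf 0.0
shift tool: [-0.001  0.009 -0.002]
```

Emit:
step_hand --moves '{"deltas":[[0, 0.009, -0.002, 0, 0, 0], [0, 0, 0, 0, 0, 0]]}' --finger_gap 1

```text
time: 10.1
position: [0.5786, -0.1549, 0.0234]
orientation: [3.139, 0.086, 0.004]
contact_force: [0.0, -0.6, -0.7]
opening: 1.0
grasp_force: 0.0
```

Emit:
step_hand --moves '{"deltas":[[0, 0, 0, 0, 0, 0], [0, 0, 0, 0, 0, 0], [0, 0, 0, 0, 0, 0], [0, 0, 0, 0, 0, 0], [0, 0, 0, 0, 0, 0], [0, 0, 0, 0, 0, 0], [0, 0, 0, 0, 0, 0]]}' --finger_gap 0.3 --grip_n 15

```text
time: 10.8
position: [0.5774, -0.1526, 0.0216]
orientation: [-3.14, -0.089, 0.0]
contact_force: [0.5, -0.7, -0.6]
opening: 0.453
grasp_force: 15.0
```

Emit:
step_hand --moves '{"deltas":[[0, 0, -0.04, 0, 0, 0], [0, 0, -0.05, 0, 0, 0], [0, 0, -0.05, 0, 0, 0], [0, 0, -0.03, 0, 0, 0], [0, 0, 0, 0, 0, 0]]}'

```text
time: 11.3
position: [0.5803, -0.1534, 0.1968]
orientation: [3.138, 0.089, 0.014]
contact_force: [0.4, -0.6, -0.4]
opening: 0.455
grasp_force: 15.0
```

Run:
```python
from h import *
go((.469,.206,.19),np.pi/2+.09)
```

```text
t 11.3 pos [ 0.58  -0.153  0.197] tooly yaw -1.514 tilt z [ 0.009 -0.002 -1.   ] q7 -1.39 open 0.46 gf 15.0
shift tool: [-0.091 -0.365  0.005]
 rotvec [-0.014 -0.004  3.108]
 rotvec [ 0.002 -0.009 -0.034]
 yaw shift is after-rotation: [[0.079, 0.368, 0.007], [-0.079, -0.368, 0.007]]
```

Emit:
step_hand --moves '{"deltas":[[0, 0, 0, 0, 0, -0.034], [-0.009, -0.041, 0, 0, 0, 0], [-0.009, -0.041, 0, 0, 0, 0], [-0.009, -0.041, 0, 0, 0, 0], [-0.009, -0.041, 0, 0, 0, 0], [-0.009, -0.041, 0, 0, 0, 0], [-0.009, -0.041, 0, 0, 0, 0], [-0.009, -0.041, 0, 0, 0, 0], [-0.009, -0.041, 0, 0, 0, 0], [-0.007, -0.040, 0, 0, 0, 0]]}'

```text
time: 12.3
position: [0.4637, 0.2076, 0.1904]
orientation: [3.138, 0.143, -0.003]
contact_force: [0.2, -0.4, -0.1]
opening: 0.454
grasp_force: 15.0
```

Emit:
step_hand --moves '{"deltas":[[0, 0, 0, 0, 0, 0], [0, 0, 0, 0, 0, 0]]}'

```text
time: 12.5
position: [0.4644, 0.2069, 0.1905]
orientation: [3.137, 0.147, -0.003]
contact_force: [-0.4, -1.1, -1.3]
opening: 0.456
grasp_force: 15.0
```

Run:
```python
from h import *
go((.469,.206,.050),np.pi/2+.09)
```

```text
t 12.5 pos [0.464 0.207 0.19 ] tooly yaw -1.477 tilt z [-0.002 -0.001 -1.   ] q7 -2.11 open 0.46 gf 15.0
shift tool: [0.005 0.001 0.14 ]
 rotvec [-3.000e-03  1.000e-03 -3.138e+00]
 rotvec [0.001 0.002 0.003]
 yaw shift is after-rotation: [[-0.005, -0.001, 0.14], [0.005, 0.001, 0.14]]
```

Emit:
step_hand --moves '{"deltas":[[0, 0, 0.04, 0, 0, 0], [0, 0, 0.04, 0, 0, 0], [0, 0, 0.03, 0, 0, 0], [0, 0, 0.02, 0, 0, 0], [0, 0, 0.009, 0, 0, 0], [0, 0, 0, 0, 0, 0]]}'

```text
time: 13.1
position: [0.4649, 0.2047, 0.0514]
orientation: [3.137, 0.14, -0.004]
contact_force: [0.5, 0.0, -0.3]
opening: 0.457
grasp_force: 1.5
```

Emit:
step_hand --moves '{"deltas":[[0, 0, 0, 0, 0, 0], [0, 0, 0, 0, 0, 0], [0, 0, 0, 0, 0, 0]]}' --finger_gap 0.62

```text
time: 13.4
position: [0.4661, 0.2067, 0.0537]
orientation: [-3.138, -0.142, -0.003]
contact_force: [-0.2, -0.2, 0.8]
opening: 0.619
grasp_force: 0.0
```

Emit:
step_hand --moves '{"deltas":[[0, 0, -0.03, 0, 0, 0], [0, 0, -0.04, 0, 0, 0], [0, 0, -0.05, 0, 0, 0], [0, 0, -0.04, 0, 0, 0], [0, 0, 0, 0, 0, 0]]}'

```text
time: 13.9
position: [0.4685, 0.2084, 0.2191]
orientation: [-3.134, -0.142, -0.017]
contact_force: [1.3, -0.2, 0.4]
opening: 0.62
grasp_force: 0.0
```

Run:
```python
from h import *
c=cam("top","top2"); go((.590,-.256,.2),-np.pi/2-.17)
```

```text
t 13.9 pos [0.467 0.207 0.216] tooly yaw -1.480 tilt z [ 0.007  0.003 -1.   ] q7 -2.10 open 0.62 gf 0.0
shift tool: [0.08  0.473 0.016]
 rotvec [-0.003 -0.007  0.261]
 rotvec [ 0.01  -0.005 -2.881]
 yaw shift is after-rotation: [[0.2, 0.436, 0.016], [-0.2, -0.436, 0.016]]
```

View pics/top2.png

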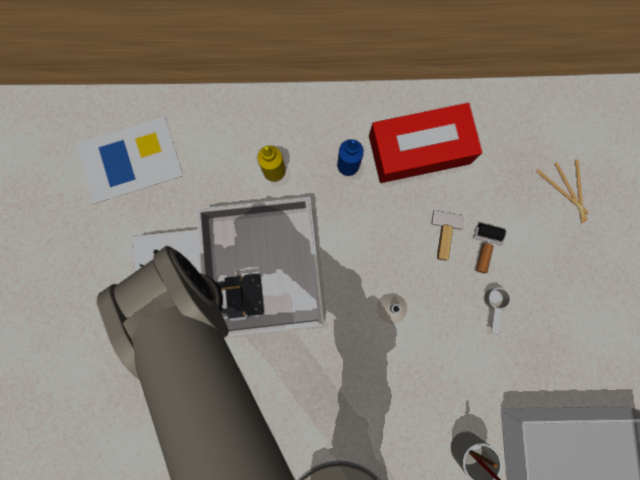

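Bottle is in the basin. Scraper (447,235), brayer, scoop and funnel are where they were.

Emit:
step_hand --moves '{"deltas":[[0, 0, 0, 0, 0, 0.135], [0, 0, 0, 0, 0, 0.135], [0.0215, 0.0437, 0, 0, 0, 0], [0.0215, 0.0437, 0, 0, 0, 0], [0.0215, 0.0437, 0, 0, 0, 0], [0.0215, 0.0437, 0, 0, 0, 0], [0.0215, 0.0437, 0, 0, 0, 0], [0.0215, 0.0437, 0, 0, 0, 0], [0.0215, 0.0437, 0, 0, 0, 0], [0.0215, 0.0437, 0, 0, 0, 0]]}' --finger_gap 0.75

```text
time: 14.95
position: [0.5717, -0.17, 0.2113]
orientation: [-3.129, 0.281, 0.003]
contact_force: [0.8, -0.7, 0.1]
opening: 0.75
grasp_force: 0.0
```

Emit:
step_hand --moves '{"deltas":[[0.0215, 0.0437, 0, 0, 0, 0], [0.0215, 0.0437, 0, 0, 0, 0], [0, 0, 0.04, 0, 0, 0], [0, 0, 0, 0, 0, 0], [0, 0, 0, 0, 0, 0], [0, 0, 0, 0, 0, 0]]}'

```text
time: 15.55
position: [0.5996, -0.2603, 0.1736]
orientation: [-3.129, 0.278, -0.001]
contact_force: [-0.3, 0.1, 0.3]
opening: 0.752
grasp_force: 0.0
```

Run:
```python
from h import *
go((.600,-.261,.017),-np.pi/2-.18)
```

```text
t 15.6 pos [ 0.6   -0.26   0.174] tooly yaw -1.748 tilt z [ 0.001  0.    -1.   ] q7 -1.43 open 0.75 gf 0.0
shift tool: [0.    0.001 0.157]
 rotvec [-0.001 -0.001  0.003]
 rotvec [ 1.000e-03 -1.000e-03 -3.139e+00]
 yaw shift is after-rotation: [[0.0, 0.001, 0.157], [-0.0, -0.001, 0.157]]
```

Emit:
step_hand --moves '{"deltas":[[0, 0.001, 0.04, 0, 0, 0], [0, 0, 0.04, 0, 0, 0], [0, 0, 0.04, 0, 0, 0], [0, 0, 0.02, 0, 0, 0], [0, 0, 0.016, 0, 0, 0], [0, 0, 0, 0, 0, 0], [0, 0, 0, 0, 0, 0]]}'

```text
time: 16.25
position: [0.5999, -0.2627, 0.0181]
orientation: [3.129, -0.28, 0.003]
contact_force: [-0.5, -0.4, 0.7]
opening: 0.749
grasp_force: 0.0
```

Emit:
step_hand --moves '{"deltas":[[0, 0, 0, 0, 0, 0], [0, 0, 0, 0, 0, 0], [0, 0, 0, 0, 0, 0], [0, 0, 0, 0, 0, 0], [0, 0, 0, 0, 0, 0], [0, 0, 0, 0, 0, 0], [0, 0, 0, 0, 0, 0]]}' --finger_gap 0.1 --grip_n 25

```text
time: 16.95
position: [0.5988, -0.2628, 0.0167]
orientation: [-3.129, 0.281, 0.0]
contact_force: [-0.3, 0.5, 1.5]
opening: 0.273
grasp_force: 25.0
```

Emit:
step_hand --moves '{"deltas":[[0, 0, -0.04, 0, 0, 0], [0, 0, -0.05, 0, 0, 0], [0, 0, -0.05, 0, 0, 0], [0, 0, -0.03, 0, 0, 0], [0, 0, 0, 0, 0, -0.135], [0, 0, 0, 0, 0, -0.135], [0, 0, 0, 0, 0, 0]]}'

```text
time: 17.65
position: [0.5986, -0.2629, 0.1867]
orientation: [-3.138, -0.144, -0.0]
contact_force: [-0.3, 0.3, -1.1]
opening: 0.274
grasp_force: 25.0
```

Run:
```python
from h import *
go((.588,.217,.19),np.pi/2+.09)
```

```text
t 17.6 pos [ 0.599 -0.263  0.187] tooly yaw -1.479 tilt z [ 0.  0. -1.] q7 -1.18 open 0.27 gf 25.0
shift tool: [ 0.033 -0.479 -0.003]
 rotvec [ 0.   -0.   -3.14]
 rotvec [-0.    -0.     0.002]
 yaw shift is after-rotation: [[-0.033, 0.479, -0.003], [0.033, -0.479, -0.003]]
```

Emit:
step_hand --moves '{"deltas":[[0.003, -0.0436, 0, 0, 0, 0], [0.003, -0.0436, 0, 0, 0, 0], [0.003, -0.0436, 0, 0, 0, 0], [0.003, -0.0436, 0, 0, 0, 0], [0.003, -0.0436, 0, 0, 0, 0], [0.003, -0.0436, 0, 0, 0, 0], [0.003, -0.0436, 0, 0, 0, 0], [0.003, -0.0436, 0, 0, 0, 0], [0.003, -0.0436, 0, 0, 0, 0], [0.003, -0.0436, 0, 0, 0, 0]]}'

```text
time: 18.65
position: [0.5887, 0.1756, 0.1862]
orientation: [3.138, 0.136, -0.001]
contact_force: [0.7, -0.6, -1.1]
opening: 0.273
grasp_force: 25.0
```

Emit:
step_hand --moves '{"deltas":[[0.003, -0.0436, 0, 0, 0, 0], [0, 0, 0.04, 0, 0, 0], [0, 0, 0, 0, 0, 0], [0, 0, 0, 0, 0, 0], [0, 0, 0, 0, 0, 0]]}'

```text
time: 19.15
position: [0.5893, 0.2165, 0.1478]
orientation: [3.138, 0.137, 0.002]
contact_force: [-0.1, 1.0, -0.3]
opening: 0.268
grasp_force: 25.0
```

Run:
```python
from h import *
go((.588,.217,.045),np.pi/2+.09)
```

```text
t 19.1 pos [0.589 0.216 0.148] tooly yaw -1.484 tilt z [ 0.001 -0.    -1.   ] q7 -2.02 open 0.27 gf 25.0
shift tool: [-0.001 -0.001  0.103]
 rotvec [-2.000e-03 -1.000e-03  3.139e+00]
 rotvec [ 0.    -0.001 -0.003]
 yaw shift is after-rotation: [[0.001, 0.001, 0.103], [-0.001, -0.001, 0.103]]
```

Emit:
step_hand --moves '{"deltas":[[-0.001, -0.001, 0.04, 0, 0, 0], [0, 0, 0.03, 0, 0, 0], [0, 0, 0.02, 0, 0, 0], [0, 0, 0.010, 0, 0, 0], [0, 0, 0, 0, 0, 0], [0, 0, 0, 0, 0, 0]]}'

```text
time: 19.75
position: [0.5882, 0.2186, 0.0481]
orientation: [-3.138, -0.141, -0.003]
contact_force: [1.3, -0.0, 0.8]
opening: 0.266
grasp_force: 25.0
```

Emit:
step_hand --moves '{"deltas":[[0, 0, 0, 0, 0, 0], [0, 0, 0, 0, 0, 0], [0, 0, 0, 0, 0, 0]]}' --finger_gap 0.5

```text
time: 20.05
position: [0.5874, 0.2189, 0.0474]
orientation: [-3.138, -0.142, -0.002]
contact_force: [-0.4, 0.9, 0.4]
opening: 0.483
grasp_force: 0.0
```

Emit:
step_hand --moves '{"deltas":[[0, 0, -0.03, 0, 0, 0], [0, 0, -0.04, 0, 0, 0], [0, 0, -0.05, 0, 0, 0], [0, 0, -0.04, 0, 0, 0], [0, 0, 0, 0, 0, 0.13], [0, 0, 0, 0, 0, 0.13], [0, 0, 0, 0, 0, 0.13]]}'

```text
time: 20.75
position: [0.5872, 0.2188, 0.2075]
orientation: [-3.105, 0.477, -0.001]
contact_force: [-0.1, 0.6, -0.3]
opening: 0.503
grasp_force: 0.0
```

Emit:
step_hand --moves '{"deltas":[[0.012, 0.0458, 0, 0, 0, 0], [0.012, 0.0458, 0, 0, 0, 0], [0.012, 0.0458, 0, 0, 0, 0], [0.012, 0.0458, 0, 0, 0, 0], [0.012, 0.0458, 0, 0, 0, 0], [0.012, 0.0458, 0, 0, 0, 0], [0.012, 0.0458, 0, 0, 0, 0], [0.012, 0.0458, 0, 0, 0, 0]]}' --finger_gap 0.75

```text
time: 21.55
position: [0.5705, -0.1615, 0.2071]
orientation: [-3.106, 0.468, -0.001]
contact_force: [0.9, -0.4, 0.8]
opening: 0.753
grasp_force: 0.0
```

Run:
```python
from h import *
c=cam("top","top3"); go((.564,-.3515,.016),-np.pi/2-.30)
```

```text
t 21.6 pos [ 0.569 -0.172  0.207] tooly yaw -1.881 tilt z [ 0.    -0.006 -1.   ] q7 -1.69 open 0.75 gf 0.0
shift tool: [0.05  0.171 0.192]
 rotvec [ 0.005 -0.002 -0.01 ]
 rotvec [-3.000e-03 -9.000e-03  3.132e+00]
 yaw shift is after-rotation: [[0.048, 0.173, 0.191], [-0.048, -0.173, 0.191]]
```

View pics/top3.png

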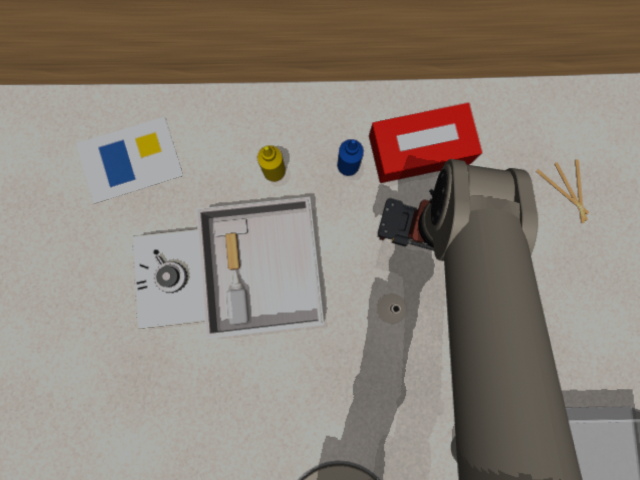

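Bottle (237,300) and scraper (232,240) lie in the basin. Before descending, a quick scene-camera difference over the remaining tools.

Emit:
step_hand --moves '{"deltas":[[0.012, 0.0458, 0, 0, 0, 0], [0.012, 0.0458, 0, 0, 0, 0], [0.012, 0.0458, 0.02, 0, 0, 0], [0.012, 0.035, 0.02, 0, 0, 0], [0, 0, 0, 0, 0, 0], [0, 0, 0, 0, 0, 0]]}'

```text
time: 22.2
position: [0.5655, -0.3375, 0.1666]
orientation: [-3.105, 0.471, 0.002]
contact_force: [0.6, 1.0, -0.5]
opening: 0.75
grasp_force: 0.0
```

Run:
```python
from h import *
go((.564,-.3515,.016),-np.pi/2-.30)
c=cam("scene"); a=cv2.imread("pics/scene0.png")[:,:,::-1].astype(int)
for n,(x0,y0,x1,y1) in dict(brayer=(190,165,240,200),scoop=(230,140,275,170),funnel=(292,168,325,204)).items():
    print(n,np.abs(a-c["pixels"])[y0:y1,x0:x1].mean().round(1))
cv2.imwrite("pics/s4.png",cv2.resize(c["pixels"][120:280,150:350,::-1],None,fx=3,fy=3))
```

```text
t 22.2 pos [ 0.565 -0.338  0.167] tooly yaw -1.872 tilt z [-0.001  0.001 -1.   ] q7 -1.39 open 0.75 gf 0.0
shift tool: [0.003 0.014 0.151]
 rotvec [-0.     0.001 -0.001]
 rotvec [2.000e-03 1.000e-03 3.141e+00]
 yaw shift is after-rotation: [[0.003, 0.014, 0.151], [-0.003, -0.014, 0.151]]
brayer 22.0
scoop 11.6
funnel 26.8
```

View pics/s4.png

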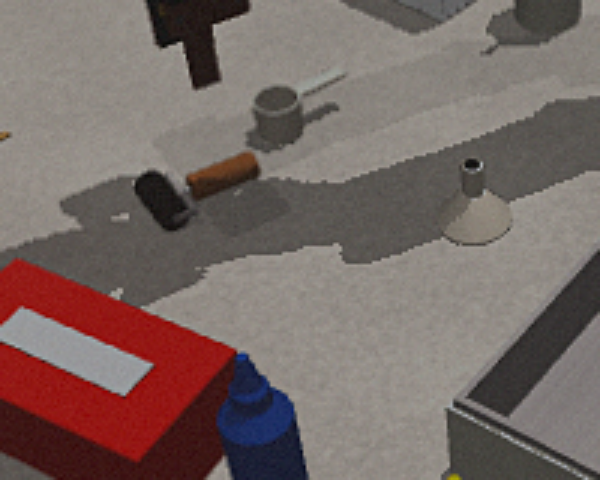

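Brayer is unmoved in the scene view (roller (203,187), handle end (236,174)); scoop and funnel also.

Emit:
step_hand --moves '{"deltas":[[0.003, 0.014, 0.04, 0, 0, 0], [0, 0, 0.04, 0, 0, 0], [0, 0, 0.03, 0, 0, 0], [0, 0, 0.02, 0, 0, 0], [0, 0, 0.020, 0, 0, 0], [0, 0, 0, 0, 0, 0], [0, 0, 0, 0, 0, 0]]}'

```text
time: 22.95
position: [0.5658, -0.35, 0.0183]
orientation: [-3.106, 0.465, -0.001]
contact_force: [0.3, -0.2, 0.3]
opening: 0.751
grasp_force: 0.0
```

Emit:
step_hand --moves '{"deltas":[[0, 0, 0, 0, 0, 0], [0, 0, 0, 0, 0, 0], [0, 0, 0, 0, 0, 0], [0, 0, 0, 0, 0, 0], [0, 0, 0, 0, 0, 0], [0, 0, 0, 0, 0, 0], [0, 0, 0, 0, 0, 0]]}' --finger_gap 0.1 --grip_n 30

```text
time: 23.65
position: [0.5647, -0.3515, 0.0173]
orientation: [-3.106, 0.468, 0.0]
contact_force: [-0.4, 0.4, 1.3]
opening: 0.292
grasp_force: 30.0
```

Emit:
step_hand --moves '{"deltas":[[0, 0, -0.04, 0, 0, 0], [0, 0, -0.05, 0, 0, 0], [0, 0, -0.05, 0, 0, 0], [0, 0, -0.03, 0, 0, 0], [0, 0, 0, 0, 0, -0.13], [0, 0, 0, 0, 0, -0.13], [0, 0, 0, 0, 0, -0.13], [0, 0, 0, 0, 0, 0]]}'

```text
time: 24.45
position: [0.5643, -0.3515, 0.1868]
orientation: [-3.138, -0.144, 0.001]
contact_force: [0.3, -0.3, -1.8]
opening: 0.288
grasp_force: 30.0
```

Run:
```python
from h import *
go((.590,.143,.19),np.pi/2+.09)
```

```text
t 24.4 pos [ 0.564 -0.352  0.187] tooly yaw -1.479 tilt z [-0.001  0.001 -1.   ] q7 -1.02 open 0.29 gf 30.0
shift tool: [ 0.071 -0.49  -0.003]
 rotvec [-1.00e-03 -1.00e-03 -3.14e+00]
 rotvec [-0.001  0.001  0.002]
 yaw shift is after-rotation: [[-0.07, 0.49, -0.003], [0.07, -0.49, -0.003]]
```

Emit:
step_hand --moves '{"deltas":[[0.007, -0.0445, 0, 0, 0, 0], [0.007, -0.0445, 0, 0, 0, 0], [0.007, -0.0445, 0, 0, 0, 0], [0.007, -0.0445, 0, 0, 0, 0], [0.007, -0.0445, 0, 0, 0, 0], [0.007, -0.0445, 0, 0, 0, 0], [0.007, -0.0445, 0, 0, 0, 0], [0.007, -0.0445, 0, 0, 0, 0], [0.007, -0.0445, 0, 0, 0, 0], [0.007, -0.0445, 0, 0, 0, 0]]}'

```text
time: 25.45
position: [0.5938, 0.0995, 0.187]
orientation: [3.138, 0.136, -0.0]
contact_force: [-0.0, 0.2, -1.5]
opening: 0.29
grasp_force: 30.0
```

Emit:
step_hand --moves '{"deltas":[[0, -0.0445, 0, 0, 0, 0], [0, 0, 0.04, 0, 0, 0], [0, 0, 0, 0, 0, 0], [0, 0, 0, 0, 0, 0], [0, 0, 0, 0, 0, 0]]}'

```text
time: 25.95
position: [0.5911, 0.1408, 0.1484]
orientation: [3.138, 0.137, 0.002]
contact_force: [1.0, 0.5, -0.9]
opening: 0.288
grasp_force: 30.0
```

Run:
```python
from h import *
go((.590,.143,.044),np.pi/2+.09)
```

```text
t 25.9 pos [0.591 0.141 0.148] tooly yaw -1.484 tilt z [ 0.002 -0.    -1.   ] q7 -1.89 open 0.29 gf 30.0
shift tool: [-0.001 -0.002  0.104]
 rotvec [-2.000e-03 -1.000e-03  3.139e+00]
 rotvec [ 0.    -0.001 -0.003]
 yaw shift is after-rotation: [[0.001, 0.002, 0.104], [-0.001, -0.002, 0.104]]
```

Emit:
step_hand --moves '{"deltas":[[-0.001, -0.002, 0.04, 0, 0, 0], [0, 0, 0.03, 0, 0, 0], [0, 0, 0.02, 0, 0, 0], [0, 0, 0.011, 0, 0, 0], [0, 0, 0, 0, 0, 0], [0, 0, 0, 0, 0, 0]]}'

```text
time: 26.55
position: [0.5901, 0.144, 0.0476]
orientation: [-3.138, -0.141, -0.003]
contact_force: [-0.7, 0.6, -0.6]
opening: 0.288
grasp_force: 30.0
```

Emit:
step_hand --moves '{"deltas":[[0, 0, 0, 0, 0, 0], [0, 0, 0, 0, 0, 0], [0, 0, 0, 0, 0, 0]]}' --finger_gap 0.5

```text
time: 26.85
position: [0.5895, 0.1444, 0.0472]
orientation: [-3.138, -0.142, -0.003]
contact_force: [-1.0, -0.4, 0.9]
opening: 0.488
grasp_force: 0.0
```

Emit:
step_hand --moves '{"deltas":[[0, 0, -0.03, 0, 0, 0], [0, 0, -0.04, 0, 0, 0], [0, 0, -0.05, 0, 0, 0], [0, 0, -0.04, 0, 0, 0], [0, 0, 0, 0, 0, 0]]}'

```text
time: 27.35
position: [0.5925, 0.1454, 0.2132]
orientation: [-3.135, -0.142, -0.018]
contact_force: [1.0, 1.1, 0.0]
opening: 0.5
grasp_force: 0.0
```

Run:
```python
from h import *
c=cam("top"); a=cv2.imread("pics/top0.png")[:,:,::-1].astype(int); go((.457,-.358,.2))
for n,(x0,y0,x1,y1) in dict(scoop=(480,280,515,340),funnel=(372,290,412,328)).items():
    print(n,np.abs(a-c["pixels"])[y0:y1,x0:x1].mean().round(1))
im=np.hstack([cv2.resize(c["pixels"][y0:y1,x0:x1,::-1],None,fx=6,fy=6,interpolation=cv2.INTER_CUBIC) for x0,y0,x1,y1 in((470,275,530,345),(365,275,425,345))]); cv2.imwrite("pics/sf.png",im)
```

```text
t 27.4 pos [0.591 0.145 0.21 ] tooly yaw -1.480 tilt z [ 0.007  0.002 -1.   ] q7 -1.88 open 0.50 gf 0.0
shift tool: [-0.179  0.489  0.008]
scoop 19.0
funnel 22.3
```

View pics/sf.png

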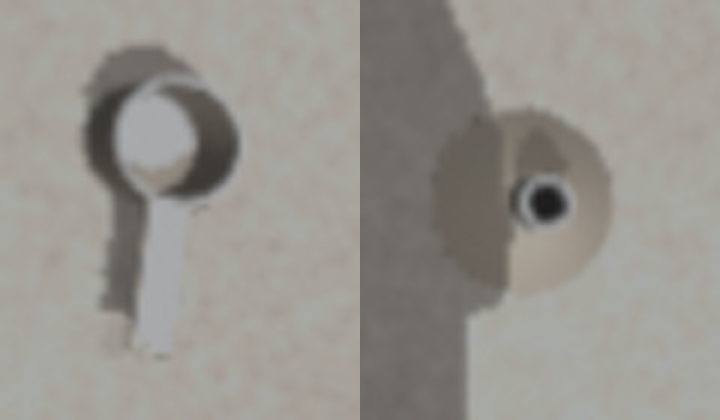

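Run:
```python
from h import *
c=cam("top")
S=p2w(c,[(470+178/6,275+137/6)],.04); H=p2w(c,[(470+154/6,275+353/6)],.038); F=p2w(c,[(365+(546-360)/6,275+200/6)],.064);M=p2w(c,[(365+(520-360)/6,275+203/6)],0.0)
d=(S-H)[0]; print(S.round(4),H.round(4),np.linalg.norm(d[:2]),"yaw",np.arctan2(d[1],d[0]),"funnel",F.round(4),M.round(4))
s=S[0].copy(); s[2]=.2; go(s,-np.pi/2+np.arctan2(d[1],d[0]))
```

```text
[[ 0.4576 -0.3637  0.04  ]] [[ 0.3809 -0.3498  0.038 ]] 0.07799083052022478 yaw -0.18015448657020455 funnel [[ 0.441  -0.1332  0.064 ]] [[ 0.439  -0.1336  0.    ]]
t 27.4 pos [0.589 0.144 0.208] tooly yaw -1.480 tilt z [ 0.003  0.001 -1.   ] q7 -1.89 open 0.50 gf 0.0
shift tool: [-0.177  0.494  0.007]
 rotvec [-0.001 -0.003  0.271]
 rotvec [ 4.000e-03 -1.000e-03 -2.871e+00]
 yaw shift is after-rotation: [[-0.039, 0.523, 0.008], [0.039, -0.523, 0.008]]
```

Emit:
step_hand --moves '{"deltas":[[0, 0, 0, 0, 0, 0.135], [0, 0, 0, 0, 0, 0.136], [-0.0033, 0.0436, 0, 0, 0, 0], [-0.0033, 0.0436, 0, 0, 0, 0], [-0.0033, 0.0436, 0, 0, 0, 0], [-0.0033, 0.0436, 0, 0, 0, 0], [-0.0033, 0.0436, 0, 0, 0, 0], [-0.0033, 0.0436, 0, 0, 0, 0], [-0.0033, 0.0436, 0, 0, 0, 0], [-0.0033, 0.0436, 0, 0, 0, 0]]}' --finger_gap 0.95

```text
time: 28.45
position: [0.4986, -0.1956, 0.2046]
orientation: [-3.128, 0.283, 0.005]
contact_force: [0.5, 0.1, -0.1]
opening: 0.95
grasp_force: 0.0
```

Emit:
step_hand --moves '{"deltas":[[-0.0033, 0.0436, 0, 0, 0, 0], [-0.0033, 0.0436, 0, 0, 0, 0], [-0.0033, 0.0436, 0.02, 0, 0, 0], [-0.003, 0.0436, 0.03, 0, 0, 0], [0, 0, 0.03, 0, 0, 0], [0, 0, 0, 0, 0, 0], [0, 0, 0, 0, 0, 0], [0, 0, 0, 0, 0, 0]]}'

```text
time: 29.25
position: [0.4582, -0.3603, 0.1289]
orientation: [3.129, -0.28, 0.002]
contact_force: [-0.3, 0.6, 0.2]
opening: 0.949
grasp_force: 0.0
```

Run:
```python
from h import *
go((.4576,-.3637,.025),-np.pi/2-.18)
```

```text
t 29.2 pos [ 0.458 -0.36   0.129] tooly yaw -1.749 tilt z [ 0.001 -0.    -1.   ] q7 -1.14 open 0.95 gf 0.0
shift tool: [-0.     0.003  0.104]
 rotvec [-0.    -0.001  0.002]
 rotvec [ 2.00e-03 -0.00e+00 -3.14e+00]
 yaw shift is after-rotation: [[0.0, 0.003, 0.104], [-0.0, -0.003, 0.104]]
```

Emit:
step_hand --moves '{"deltas":[[0, 0.003, 0.03, 0, 0, 0], [0, 0, 0.03, 0, 0, 0], [0, 0, 0.02, 0, 0, 0], [0, 0, 0.014, 0, 0, 0], [0, 0, 0.010, 0, 0, 0], [0, 0, 0, 0, 0, 0], [0, 0, 0, 0, 0, 0]]}'

```text
time: 29.95
position: [0.4572, -0.3643, 0.0248]
orientation: [3.128, -0.282, 0.002]
contact_force: [0.1, -0.1, 0.1]
opening: 0.947
grasp_force: 0.0
```

Emit:
step_hand --moves '{"deltas":[[0, 0, 0, 0, 0, 0], [0, 0, 0, 0, 0, 0], [0, 0, 0, 0, 0, 0], [0, 0, 0, 0, 0, 0], [0, 0, 0, 0, 0, 0], [0, 0, 0, 0, 0, 0]]}' --finger_gap 0.3 --grip_n 15

```text
time: 30.55
position: [0.4566, -0.3641, 0.0241]
orientation: [3.129, -0.283, 0.0]
contact_force: [-0.1, 0.2, 1.6]
opening: 0.544
grasp_force: 15.0
```

Emit:
step_hand --moves '{"deltas":[[0, 0, -0.04, 0, 0, 0], [0, 0, -0.05, 0, 0, 0], [0, 0, -0.05, 0, 0, 0], [0, 0, -0.03, 0, 0, 0], [0, 0, 0, 0, 0, -0.135], [0, 0, 0, 0, 0, -0.135], [0, 0, 0, 0, 0, 0]]}'

```text
time: 31.25
position: [0.4564, -0.364, 0.1941]
orientation: [-3.138, -0.143, -0.0]
contact_force: [0.7, -0.2, -0.0]
opening: 0.539
grasp_force: 15.0
```

Run:
```python
from h import *
go((.5017,.0847,.195),np.pi/2+.09)
```

```text
t 31.2 pos [ 0.456 -0.364  0.194] tooly yaw -1.480 tilt z [ 0.  0. -1.] q7 -0.89 open 0.54 gf 15.0
shift tool: [ 0.086 -0.443 -0.001]
 rotvec [ 0.    -0.    -3.141]
 rotvec [-0.    -0.     0.001]
 yaw shift is after-rotation: [[-0.085, 0.443, -0.001], [0.085, -0.443, -0.001]]
```

Emit:
step_hand --moves '{"deltas":[[0.0085, -0.0443, 0, 0, 0, 0], [0.0085, -0.0443, 0, 0, 0, 0], [0.0085, -0.0443, 0, 0, 0, 0], [0.0085, -0.0443, 0, 0, 0, 0], [0.0085, -0.0443, 0, 0, 0, 0], [0.0085, -0.0443, 0, 0, 0, 0], [0.0085, -0.0443, 0, 0, 0, 0], [0.0085, -0.0443, 0, 0, 0, 0], [0.0085, -0.0443, 0, 0, 0, 0], [0.0085, -0.0443, 0, 0, 0, 0]]}'

```text
time: 32.25
position: [0.5011, 0.0864, 0.1937]
orientation: [3.139, 0.134, -0.001]
contact_force: [0.8, -0.7, 0.1]
opening: 0.542
grasp_force: 15.0
```

Emit:
step_hand --moves '{"deltas":[[0, 0, 0.03, 0, 0, 0], [0, 0, 0, 0, 0, 0], [0, 0, 0, 0, 0, 0], [0, 0, 0, 0, 0, 0]]}'

```text
time: 32.65
position: [0.5018, 0.0835, 0.1646]
orientation: [3.138, 0.136, 0.001]
contact_force: [1.1, -0.1, -0.2]
opening: 0.544
grasp_force: 15.0
```

Run:
```python
from h import *
go((.5017,.0847,.051),np.pi/2+.09)
```

```text
t 32.6 pos [0.502 0.083 0.165] tooly yaw -1.484 tilt z [ 0.001 -0.    -1.   ] q7 -1.84 open 0.54 gf 15.0
shift tool: [-0.    -0.001  0.114]
 rotvec [-1.000e-03 -1.000e-03  3.138e+00]
 rotvec [ 0.    -0.    -0.004]
 yaw shift is after-rotation: [[0.0, 0.001, 0.114], [-0.0, -0.001, 0.114]]
```

Emit:
step_hand --moves '{"deltas":[[0, -0.001, 0.04, 0, 0, 0], [0, 0, 0.03, 0, 0, 0], [0, 0, 0.02, 0, 0, 0], [0, 0, 0.012, 0, 0, 0], [0, 0, 0.010, 0, 0, 0], [0, 0, 0, 0, 0, 0], [0, 0, 0, 0, 0, 0]]}'

```text
time: 33.35
position: [0.502, 0.0857, 0.0527]
orientation: [-3.138, -0.14, -0.002]
contact_force: [-0.8, -0.1, -0.0]
opening: 0.542
grasp_force: 15.0
```

Emit:
step_hand --moves '{"deltas":[[0, 0, 0, 0, 0, 0], [0, 0, 0, 0, 0, 0], [0, 0, 0, 0, 0, 0]]}' --finger_gap 0.62

```text
time: 33.65
position: [0.5017, 0.0859, 0.0525]
orientation: [-3.138, -0.141, -0.002]
contact_force: [0.0, -0.1, 0.7]
opening: 0.62
grasp_force: 0.0
```

Emit:
step_hand --moves '{"deltas":[[0, 0, -0.03, 0, 0, 0], [0, 0, -0.04, 0, 0, 0], [0, 0, -0.05, 0, 0, 0], [0, 0, -0.04, 0, 0, 0], [-0.016, 0.0424, 0, 0, 0, 0], [-0.016, 0.0424, 0, 0, 0, 0], [-0.016, 0.0424, 0, 0, 0, 0], [-0.016, 0.0424, 0, 0, 0, 0], [-0.016, 0.0424, 0, 0, 0, 0], [0, 0, 0, 0, 0, 0]]}'

```text
time: 34.65
position: [0.4384, -0.1384, 0.2122]
orientation: [3.137, 0.126, -0.001]
contact_force: [-0.5, 0.8, 0.3]
opening: 0.619
grasp_force: 0.0
```

Run:
```python
from h import *
go((.4405,-.1335,.15)); c=cam("top","top5"); s=cam("scene","scene5")
a=cv2.imread("pics/scene0.png").astype(int)[:,:,::-1]
im=np.hstack([cv2.resize(p,None,fx=4,fy=4) for p in(c["pixels"][190:340,190:340,::-1][:, :100],s["pixels"][160:310,280:380,::-1])]); cv2.imwrite("pics/b5.png",im[:600,:800])
```

```text
t 34.6 pos [ 0.438 -0.138  0.212] tooly yaw -1.490 tilt z [-0.    -0.002 -1.   ] q7 -1.33 open 0.62 gf 0.0
shift tool: [ 0.003 -0.005  0.062]
```

View pics/b5.png

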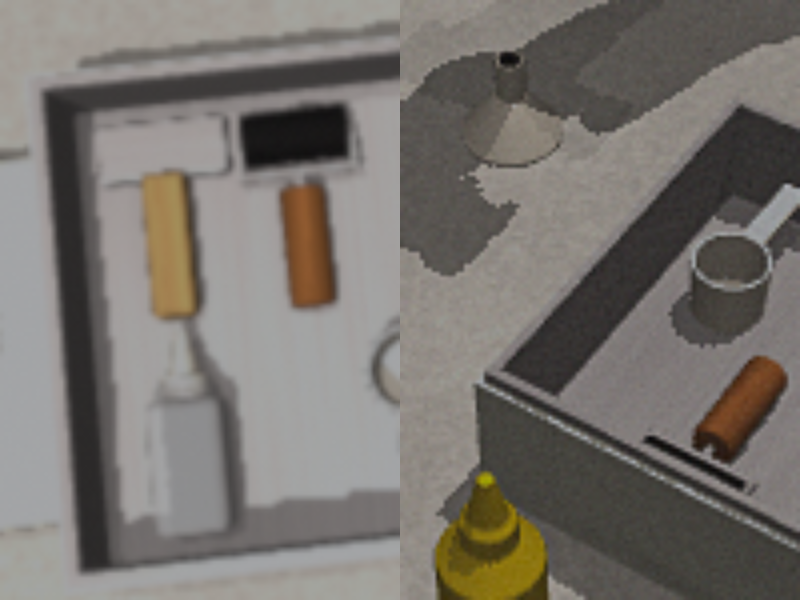

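Bottle, scraper, brayer and scoop stand in the basin; the funnel in the scene view (stem top (307,175)) is unmoved.

Emit:
step_hand --moves '{"deltas":[[0.003, -0.005, 0.04, 0, 0, 0], [0, 0, 0.04, 0, 0, 0], [0, 0, 0.03, 0, 0, 0], [0, 0, 0.03, 0, 0, 0], [0, 0, 0.02, 0, 0, 0], [0, 0, 0.002, 0, 0, 0], [0, 0, 0, 0, 0, 0], [0, 0, 0, 0, 0, 0]]}'

```text
time: 35.55
position: [0.4443, -0.1268, 0.0509]
orientation: [3.138, 0.143, 0.003]
contact_force: [0.1, -0.3, 1.0]
opening: 0.62
grasp_force: 0.0
```

Emit:
step_hand --moves '{"deltas":[[0, 0, 0, 0, 0, 0], [0, 0, 0, 0, 0, 0], [0, 0, 0, 0, 0, 0], [0, 0, 0, 0, 0, 0], [0, 0, 0, 0, 0, 0], [0, 0, 0, 0, 0, 0], [0, 0, 0, 0, 0, 0]]}' --finger_gap 0.1 --grip_n 15

```text
time: 36.25
position: [0.4433, -0.1275, 0.0501]
orientation: [3.138, 0.141, 0.0]
contact_force: [0.4, -0.6, 4.4]
opening: 0.224
grasp_force: 15.0
```

Emit:
step_hand --moves '{"deltas":[[0, 0, -0.04, 0, 0, 0], [0, 0, -0.05, 0, 0, 0], [0, 0, -0.05, 0, 0, 0], [0, 0, -0.02, 0, 0, 0], [0, 0, 0, 0, 0, 0], [0, 0, 0, 0, 0, 0]]}'

```text
time: 36.85
position: [0.4428, -0.1272, 0.2095]
orientation: [-3.138, -0.141, 0.0]
contact_force: [0.4, -0.5, -0.1]
opening: 0.23
grasp_force: 15.0
```

Run:
```python
from h import *
go((.4583,.1431,.21),np.pi/2+.09)
```

```text
t 36.9 pos [ 0.443 -0.127  0.209] tooly yaw -1.481 tilt z [-0.  0. -1.] q7 -1.35 open 0.23 gf 15.0
shift tool: [ 0.04  -0.268 -0.001]
 rotvec [0.    0.    3.141]
 rotvec [-0.  0. -0.]
 yaw shift is after-rotation: [[-0.04, 0.268, -0.001], [0.04, -0.268, -0.001]]
```

Emit:
step_hand --moves '{"deltas":[[0.015, -0.03, 0, 0, 0, 0], [0.015, -0.04, 0, 0, 0, 0], [0.01, -0.04, 0, 0, 0, 0], [0, -0.04, 0, 0, 0, 0], [0, -0.04, 0, 0, 0, 0], [0, -0.04, 0, 0, 0, 0], [0, -0.038, 0, 0, 0, 0], [0, 0, 0.03, 0, 0, 0], [0, 0, 0, 0, 0, 0], [0, 0, 0, 0, 0, 0]]}'

```text
time: 37.85
position: [0.4578, 0.1421, 0.1783]
orientation: [3.137, 0.14, -0.007]
contact_force: [0.9, -0.4, 0.1]
opening: 0.222
grasp_force: 15.0
```

Run:
```python
from h import *
go((.4583,.1431,.078),np.pi/2+.09)
```

```text
t 37.9 pos [0.458 0.142 0.178] tooly yaw -1.482 tilt z [-0.004 -0.002 -1.   ] q7 -1.99 open 0.22 gf 15.0
shift tool: [ 0.001 -0.001  0.1  ]
 rotvec [ 7.000e-03 -2.000e-03  3.141e+00]
 rotvec [ 0.001  0.005 -0.001]
 yaw shift is after-rotation: [[-0.001, 0.001, 0.1], [0.001, -0.001, 0.1]]
```

Emit:
step_hand --moves '{"deltas":[[0, 0, 0.04, 0, 0, 0], [0, 0, 0.03, 0, 0, 0], [0, 0, 0.02, 0, 0, 0], [0, 0, 0.008, 0, 0, 0], [0, 0, 0, 0, 0, 0], [0, 0, 0, 0, 0, 0]]}'

```text
time: 38.45
position: [0.4599, 0.143, 0.0829]
orientation: [-3.138, -0.139, -0.002]
contact_force: [-0.2, -0.0, -0.8]
opening: 0.229
grasp_force: 15.0
```

Emit:
step_hand --moves '{"deltas":[[0, 0, 0, 0, 0, 0], [0, 0, 0, 0, 0, 0], [0, 0, 0, 0, 0, 0]]}' --finger_gap 0.45

```text
time: 38.75
position: [0.4595, 0.1433, 0.0826]
orientation: [-3.138, -0.141, -0.002]
contact_force: [-0.5, 0.1, -0.4]
opening: 0.437
grasp_force: 0.0
```

Emit:
step_hand --moves '{"deltas":[[0, 0, -0.03, 0, 0, 0], [0, 0, -0.04, 0, 0, 0], [0, 0, -0.05, 0, 0, 0], [0, 0, -0.03, 0, 0, 0], [0.02, -0.048, 0, 0, 0, 0], [0.02, -0.048, 0, 0, 0, 0], [0.02, -0.048, 0, 0, 0, 0], [0.019, -0.048, 0, 0, 0, 0], [0, 0, 0, 0, 0, -0.125], [0, 0, 0, 0, 0, -0.125]]}'

```text
time: 39.75
position: [0.5177, 0.3364, 0.2316]
orientation: [-3.094, -0.544, 0.001]
contact_force: [0.1, -0.7, -0.4]
opening: 0.45
grasp_force: 0.0
```

Emit:
step_hand --moves '{"deltas":[[0, 0, 0, 0, 0, -0.125], [0, 0, 0, 0, 0, -0.125], [0, 0, 0, 0, 0, 0], [0, 0, 0, 0, 0, 0]]}' --finger_gap 1

```text
time: 40.15
position: [0.5182, 0.3341, 0.232]
orientation: [-3.008, -0.908, -0.0]
contact_force: [-0.3, -0.0, 0.2]
opening: 0.776
grasp_force: 0.0
```

Run:
```python
from h import *
go((.520,.341,.069),-.98); c=cam("top","top6")
```

```text
t 40.1 pos [0.518 0.334 0.232] tooly yaw -0.984 tilt z [ 0.  0. -1.] q7 -1.81 open 0.78 gf 0.0
shift tool: [ 0.005 -0.005  0.163]
 rotvec [-0.    -0.    -0.004]
 rotvec [-0.     0.     3.137]
 yaw shift is after-rotation: [[0.005, -0.005, 0.163], [-0.005, 0.005, 0.163]]
```

View pics/top6.png

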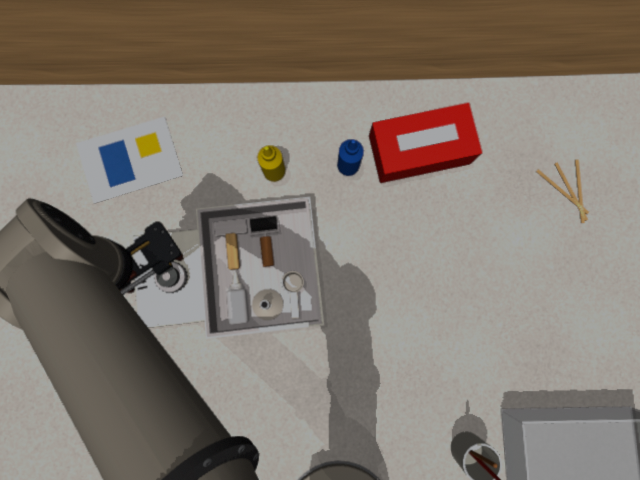

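All five tools lie in the basin, the dye bottles are undisturbed and the table is clear of tools. Next, the ring to the middle mark.

Emit:
step_hand --moves '{"deltas":[[0.005, -0.005, 0.04, 0, 0, 0], [0, 0, 0.04, 0, 0, 0], [0, 0, 0.03, 0, 0, 0], [0, 0, 0.02, 0, 0, 0], [0, 0, 0.02, 0, 0, 0], [0, 0, 0.012, 0, 0, 0], [0, 0, 0, 0, 0, 0], [0, 0, 0, 0, 0, 0]]}' --finger_gap 1

```text
time: 41.0
position: [0.5199, 0.3415, 0.0705]
orientation: [-3.006, -0.912, -0.001]
contact_force: [0.4, -0.6, -0.3]
opening: 1.0
grasp_force: 0.0
```

Emit:
step_hand --moves '{"deltas":[[0, 0, 0, 0, 0, 0], [0, 0, 0, 0, 0, 0], [0, 0, 0, 0, 0, 0], [0, 0, 0, 0, 0, 0], [0, 0, 0, 0, 0, 0]]}' --finger_gap 0.5 --grip_n 25

```text
time: 41.5
position: [0.5199, 0.3413, 0.0705]
orientation: [-3.006, -0.913, -0.001]
contact_force: [0.9, -1.5, 4.7]
opening: 0.727
grasp_force: 25.0
```

Emit:
step_hand --moves '{"deltas":[[0, 0, 0, 0, 0, -0.1], [0, 0, 0, 0, 0, -0.1], [0, 0, 0, 0, 0, -0.1], [0, 0, 0, 0, 0, -0.1], [0, 0, 0, 0, 0, -0.1], [0, 0, 0, 0, 0, -0.1], [0, 0, 0, 0, 0, 0], [0, 0, 0, 0, 0, 0], [0, 0, 0, 0, 0, 0]]}'

```text
time: 42.4
position: [0.5207, 0.3407, 0.0705]
orientation: [2.603, 1.756, 0.002]
contact_force: [1.7, -2.0, 4.8]
opening: 0.724
grasp_force: 25.0
```

Run:
```python
from h import *
go((.520,.341,.069),-.38); print(r.sense()["moment"])
```

```text
t 42.4 pos [0.521 0.341 0.071] tooly yaw -0.384 tilt z [ 0.002 -0.    -1.   ] q7 -1.39 open 0.72 gf 25.0
shift tool: [ 0.    -0.001  0.002]
 rotvec [ 0.002 -0.    -0.004]
 rotvec [-1.000e-03 -2.000e-03  3.138e+00]
 yaw shift is after-rotation: [[0.0, -0.001, 0.002], [-0.0, 0.001, 0.002]]
[-0.45931902 -0.28814473 -0.0389657 ]
```

Emit:
step_hand --moves '{"deltas":[[0, 0, 0, 0, 0, 0], [0, 0, 0, 0, 0, 0], [0, 0, 0, 0, 0, 0], [0, 0, 0, 0, 0, 0], [0, 0, 0, 0, 0, 0]]}' --finger_gap 1

```text
time: 42.9
position: [0.5194, 0.3412, 0.0697]
orientation: [-2.602, -1.761, 0.001]
contact_force: [0.2, -0.9, -0.1]
opening: 1.002
grasp_force: 0.0
```

Emit:
step_hand --moves '{"deltas":[[0, 0, -0.03, 0, 0, 0], [0, 0, -0.045, 0, 0, 0], [0, 0, -0.045, 0, 0, 0], [0, 0, -0.045, 0, 0, 0], [-0.04, 0.016, 0, 0, 0, 0], [-0.04, 0.016, 0, 0, 0, 0], [-0.04, 0.016, 0, 0, 0, 0], [-0.04, 0.016, 0, 0, 0, 0], [-0.04, 0.016, 0, 0, 0, 0], [-0.04, 0.016, 0, 0, 0, 0]]}'

```text
time: 43.9
position: [0.5191, 0.081, 0.235]
orientation: [2.602, 1.761, 0.0]
contact_force: [1.7, 0.8, -0.1]
opening: 1.0
grasp_force: 0.0
```

Emit:
step_hand --moves '{"deltas":[[-0.04, 0.016, 0, 0, 0, 0], [-0.04, 0.016, 0, 0, 0, 0], [-0.04, 0.016, 0, 0, 0, 0], [-0.04, 0.016, 0, 0, 0, 0], [-0.04, 0.016, 0, 0, 0, 0], [0, 0, 0, 0, 0, 0], [0, 0, 0, 0, 0, 0]]}'

```text
time: 44.6
position: [0.5191, -0.1335, 0.2348]
orientation: [-2.604, -1.757, 0.0]
contact_force: [1.2, 0.7, 1.2]
opening: 1.0
grasp_force: 0.0
```

Run:
```python
from h import *
c=cam("top"); crop(c,125,130,325,340,2,"end"); im=cv2.resize(c["pixels"][130:340,130:370,::-1],None,fx=2.8,fy=2.8,interpolation=cv2.INTER_CUBIC); cv2.imwrite("pics/end.png",im); go((.52,-.1,.2))
```

```text
t 44.6 pos [ 0.519 -0.132  0.235] tooly yaw -0.381 tilt z [-0.     0.001 -1.   ] q7 -0.37 open 1.00 gf 0.0
shift tool: [ 0.03  -0.011  0.035]
```

View pics/end.png

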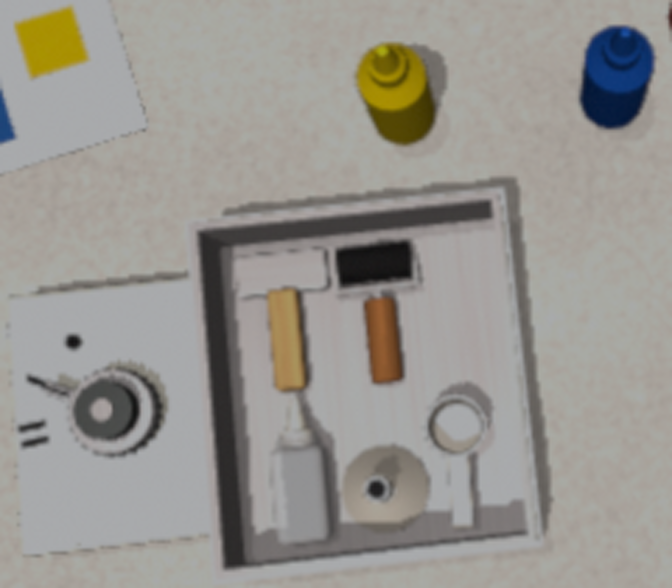

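The fin points at the single bar (crop (35,380)). All five tools are in the basin and both dye bottles are standing, so I'm handing in.

```bash
python3 -c "
from station import r
print(r.close_job())"
```

```text
the job is handed in; nothing more can be done
None
```

The job is handed in: I turned the ring to off, put the five tools present (bottle, scraper, brayer, scoop, funnel; no stamp) in the basin, then set the ring to the single bar and let go; the dye bottles were not disturbed (about 45 s of robot time).

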